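# Vent caps back on their rail in order of size

### The job

The vent caps are back from the wash: stand all four upright on the rail's rubber rests, one in the middle of each rest, in order of size, with the smallest at the end by the green rocker switch and the largest at the far end. Leave the humidity sensor puck where it lies.

Things in the scene. Friction and masses are not known exactly. Their poses are not given: they have to be found in the camera images.
- cap_26: the smallest vent cap: a loose stainless steel drum, plain vertical wall 26 mm in diameter and 24 mm high with a ring of narrow dark slots, a slightly domed top with a rivet, 30 mm high in all; 30 g (varies by a quarter). Origin: centre of its flat underside; z up. It stands upright on the ledge at the start
- cap_36: the second smallest vent cap: a loose stainless steel drum, plain vertical wall 36 mm in diameter and 28 mm high with a ring of narrow dark slots, a slightly domed top with a rivet, 34 mm high in all; 50 g (varies by a quarter). Origin: centre of its flat underside; z up. It stands upright on the ledge at the start
- cap_46: the second largest vent cap: a loose stainless steel drum, plain vertical wall 46 mm in diameter and 32 mm high with a ring of narrow dark slots, a slightly domed top with a rivet, 38 mm high in all; 80 g (varies by a quarter). Origin: centre of its flat underside; z up. It stands upright on the ledge at the start
- cap_56: the largest vent cap: a loose stainless steel drum, plain vertical wall 56 mm in diameter and 36 mm high with a ring of narrow dark slots, a slightly domed top with a rivet, 42 mm high in all; 115 g (varies by a quarter). Origin: centre of its flat underside; z up. It stands upright on the ledge at the start
- rest_1: one of four like round black rubber rests, 64 mm in diameter, flat on top, 80 mm apart in a straight row on a flat aluminium rail (78 x 330 mm, 8 mm thick, fixed to the ledge): this one is at one end of the row, next to rest_2. Origin: centre of its underside, 4 mm below its top; its top is 12 mm above the ledge. x points across the row, y along it
- rest_2: one of four like round black rubber rests, 64 mm in diameter, flat on top, 80 mm apart in a straight row on a flat aluminium rail (78 x 330 mm, 8 mm thick, fixed to the ledge): this one is second in the row, next to rest_1 and rest_3. Origin: centre of its underside, 4 mm below its top; its top is 12 mm above the ledge. x points across the row, y along it
- rest_3: one of four like round black rubber rests, 64 mm in diameter, flat on top, 80 mm apart in a straight row on a flat aluminium rail (78 x 330 mm, 8 mm thick, fixed to the ledge): this one is third in the row, next to rest_2 and rest_4. Origin: centre of its underside, 4 mm below its top; its top is 12 mm above the ledge. x points across the row, y along it
- rest_4: one of four like round black rubber rests, 64 mm in diameter, flat on top, 80 mm apart in a straight row on a flat aluminium rail (78 x 330 mm, 8 mm thick, fixed to the ledge): this one is at the other end of the row, next to rest_3. Origin: centre of its underside, 4 mm below its top; its top is 12 mm above the ledge. x points across the row, y along it
- switch: rocker switch housing with the green toggle: white plastic box, 76 mm across the row, 44 mm along it, 40 mm high, fixed to the ledge just past one end of the rail, its centre 80 mm from the centre of the nearest rest (a grey box of like size with a black knob stands past the other end). Either end may be the switch's. Origin: centre of its underside
- sensor: humidity sensor puck, to be left alone: loose grey plastic disc 60 mm in diameter, 19 mm high, five dark grille slits on top, lying among the caps, which stand in free order with it, a clear egg window (70 mm disc), an orange gasket ring (64 mm) and a small brass nozzle on the ledge between the rail and the robot, and at the rail's sides; neighbours' centres are at least 100 mm apart. Origin: centre of its underside
Mind the look-alikes: they are no part of the job. What is shaped like the cap_56 but orange is not meant.

How it is judged:
At the end, for the whole second after the job is handed in: The caps stand on the four rests in order of size, smallest nearest the rocker switch, largest farthest: each centre within 12 mm of its rest's centre, underside on the rest (within 3 mm), upright within 0.1 rad, released and at rest; the sensor puck within 15 mm of its start (((horizontal distance between switch and rest_1 below 0.12 m and horizontal distance between cap_26 and rest_1 below 0.012 m and horizontal distance between cap_36 and rest_2 below 0.012 m and horizontal distance between cap_46 and rest_3 below 0.012 m and horizontal distance between cap_56 and rest_4 below 0.012 m) or (horizontal distance between switch and rest_4 below 0.12 m and horizontal distance between cap_26 and rest_4 below 0.012 m and horizontal distance between cap_36 and rest_3 below 0.012 m and horizontal distance between cap_46 and rest_2 below 0.012 m and horizontal distance between cap_56 and rest_1 below 0.012 m)) and height (world z) of cap_26 between 0.009 and 0.015 m and angle between each of cap_26, cap_36, cap_46, cap_56's own z axis and vertical below 0.1 rad and linear speed of each of cap_26, cap_36, cap_46, cap_56 below 0.02 m/s and height (world z) of cap_36 between 0.009 and 0.015 m and height (world z) of cap_46 between 0.009 and 0.015 m and height (world z) of cap_56 between 0.009 and 0.015 m); the robot touches nothing.
It fails at once if the humidity sensor puck is moved by more than 15 mm (distance of sensor from where it was at the start of the episode above 0.015 m).
It also fails if it takes over 109 s, if anything falls off the work surface, if the arm or the gripper's body presses on something with over 40 N, if the wrist force passes 120 N, or if a joint passes its speed limit or range.

### The arm

A 7-joint arm with a two-finger parallel gripper is mounted at the origin on the work surface. World frame = base frame: x ahead of the robot, y to its left, z up, the work surface at z = 0. Lengths are in m, angles in rad, forces in N, time in s.
With the tool pointing down it reaches from about 0.4 to 0.925 m from the base axis. Payload 4.1 kg.
Tool frame: the origin (TCP) lies midway between the tips of the shut fingers; the grasp point (between the pads) lies 19 mm behind it; z points along the fingers, y is the direction in which the jaws open and shut (so a half turn about z gives the same grasp; the last joint's range is limited). The gripper opens to 85 mm and grips with 20 to 120 N. Pads are 22 mm wide; open, the fingers measure 114 mm over their backs; the gripper's body (76 mm by 85 mm) begins 54 mm behind the grasp point. The pads swing forward as they close: fully open they stand 13 mm farther back than shut.
Start: joints at [1.166, 0.398, 0.045, 1.537, -0.019, 1.207, -0.051], TCP at [0.196, -0.62, 0.231] pointing down, gripper open.
Joint ranges: [-2.82, 2.82], [-0.49, 2.23], [-1.37, 1.46], [0, 2.46], [-1.36, 4.5], [0.23, 2], [-2.94, 2.94]. Speed limits (rad/s): [2.57, 2.57, 3.14, 3.14, 3.14, 3.14, 3.14].

### API

Orientations are given as a unit quaternion [x, y, z, w].
In Python, from workcell import env, viewer gives the robot as it stands. Calls block until the motion is done:
- env.move_to(position, orientation): joint-space move of the TCP to a pose.
- env.move_linear(position, frame=None, feed=0.15, force_limit=None): straight line of the TCP; frame=None keeps the orientation; feed is the mean speed in m/s. With force_limit (N) it stops when the force on the tool has changed by that much, and returns True; else False.
- env.movej(angles): joint-space move.
- env.gripper_to(opening, grasp_force=None): finger opening in m; grasp_force is the grip in N (None keeps the last); returns when the fingers have stopped.
- env.dwell(seconds).
- env.inverse_kinematics(position, orientation): joint angles nearest the present ones, or None.
- env.sense(): the state.
- viewer.snapshot(name): name is "side" or "top"; returns a dict with "image" (400x640x3 uint8, red, green, blue), "z_map" (400x640 float32, m along the optical axis (not along the pixel's ray), 0 where there is no reading), "fovy" (degrees; the focal length in pixels is half the picture's height over the tangent of half this angle, whatever the lens; pixels are square), "cx", "cy" (the principal point, pixels), "T" (4x4, takes a point from camera to world coordinates). Camera axes: x right, y down, z forward; pixel columns grow to the right and rows downward; lengths in m; the calibration is good to about 2 mm. A picture is of the moment at which its call begins.
A pose or a line that the arm cannot do raises env.PlanningError and nothing moves.
- env.finish_job(): hands the job in, once; it reports no verdict.
The state is a dict: "t": time; "joint_positions": joint angles; "joint_vel": joint speeds; "tau": joint torques, N m; "eef_pos": TCP position; "tool_rot": TCP orientation; "force": force on the tool from outside, world axes, zero at the start; "ft_torque": the same for the moment, N m; "finger_gap": finger opening in m.
Only numpy, scipy, OpenCV 4.12 (cv2) and the standard library are available. Lean on these libraries where they do the work, as an engineer would, in place of code of your own. Each camera call takes 0.05 s, during which the arm holds its last target.

## Working session

There is one attempt and no reset: what is moved stays moved. The work goes in short steps, each a Python script; the robot and the scene stay as the last script left them, time stands still between calls to the robot, and variables do not carry over. Pictures are saved under pics/ and viewed, and the job is handed in when it is done.

```bash
mkdir -p pics; ls
python3 - <<'E'
from workcell import env, viewer
import cv2,numpy as np
for n in("side","top"):
    s=viewer.snapshot(n); cv2.imwrite(f"pics/{n}0.png",s["image"][:,:,::-1]); np.savez(f"{n}0.npz",**s)
    print(n,s["fovy"],s["cx"],s["cy"],s["T"].round(3).tolist(),(s["z_map"]>0).mean())
st=env.sense();print(st["t"],st["tool_rot"],st["eef_pos"])
E
```

```text
pics
side 47.763916907628776 316.092301339827 204.80655560297296 [[0.993, -0.058, 0.105, 0.374], [-0.118, -0.622, 0.774, -0.782], [0.02, -0.781, -0.624, 0.646], [0.0, 0.0, 0.0, 1.0]] 0.9961015625
top 47.95224476748737 328.5123806676223 198.60169049180072 [[-0.019, -0.982, 0.189, 0.27], [-1.0, 0.02, 0.006, -0.002], [-0.01, -0.189, -0.982, 0.978], [0.0, 0.0, 0.0, 1.0]] 0.9962265625
0.1 [ 9.88327641e-01  1.52340709e-01 -1.94197337e-04 -8.62589472e-04] [ 0.19552964 -0.61928992  0.23036402]
```

View pics/top0.png

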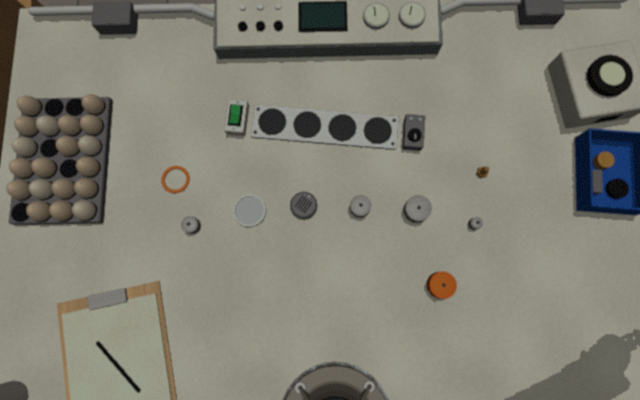

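View pics/side0.png

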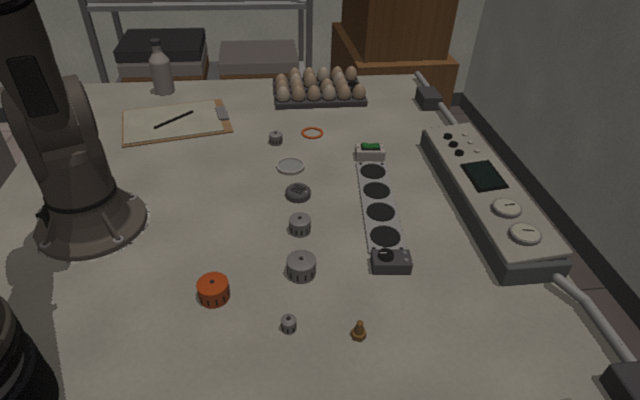

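The top view shows the green switch at px (235,116). The rests are at (271,121), (307,124), (342,127) and (377,130). The four grey caps are at about (190,225), (360,206), (417,209) and (475,223), the sensor is at (303,204), and the orange decoy is at (442,285). The side view agrees with this. Next I'll measure them.

```bash
cat > h.py <<'E'
import numpy as np,cv2
def K(s): 
    f=s["image"].shape[0]/2/np.tan(np.radians(float(s["fovy"]))/2); return f,float(s["cx"]),float(s["cy"])
def cloud(s):
    f,cx,cy=K(s); v,u=np.mgrid[:400,:640]; z=s["z_map"]
    P=np.stack([(u-cx)/f*z,(v-cy)/f*z,z],-1); T=s["T"]; return P@T[:3,:3].T+T[:3,3]
def ray(s,u,v,h):
    f,cx,cy=K(s); T=s["T"]; d=T[:3,:3]@np.array([(u-cx)/f,(v-cy)/f,1]); o=T[:3,3]
    return (o+d*(h-o[2])/d[2])
def proj(s,p):
    f,cx,cy=K(s); T=s["T"]; c=T[:3,:3].T@(np.asarray(p)-T[:3,3]); return np.array([f*c[0]/c[2]+cx,f*c[1]/c[2]+cy])
def blobs(s,zmin=.008,zmax=.06,box=(.3,.85,-.45,.45)):
    W=cloud(s); m=(W[...,2]>zmin)&(W[...,2]<zmax)&(W[...,0]>box[0])&(W[...,0]<box[1])&(W[...,1]>box[2])&(W[...,1]<box[3])&(s["z_map"]>0)
    n,l,st,c=cv2.connectedComponentsWithStats(m.astype(np.uint8)); out=[]
    for i in range(1,n):
        if st[i,4]<20: continue
        p=W[l==i]; (x,y),r=cv2.minEnclosingCircle(p[:,:2].astype(np.float32).reshape(-1,1,2))
        out.append((c[i].round(0),round(x,4),round(y,4),round(2e3*r,1),np.percentile(p[:,2],[50,95]).round(4),st[i,4],s["image"][l==i].mean(0).round()))
    return out
def rests(s,h=.012):
    g=s["image"].max(2); m=(g<60).astype(np.uint8)
    W=cloud(s); m&=((W[...,2]<.025)&(W[...,2]>-.01)).astype(np.uint8)
    out=[]
    for c in cv2.findContours(m,cv2.RETR_EXTERNAL,cv2.CHAIN_APPROX_NONE)[0]:
        if cv2.contourArea(c)<200: continue
        q=np.array([ray(s,u,v,h)[:2] for u,v in c[:,0]]).astype(np.float32)
        (x,y),r=cv2.minEnclosingCircle(q.reshape(-1,1,2)); e=cv2.fitEllipse(q.reshape(-1,1,2)*1000)
        out.append((c[:,0].mean(0).round(),round(x,4),round(y,4),round(2e3*r,1),np.round(e[0],1),np.round(e[1],1)))
    return out
E
python3 - <<'E'
from h import *
for n in("top","side"):
    s=dict(np.load(n+"0.npz")); print(n)
    W=cloud(s); print("z noise",[W[v-3:v+4,u-3:u+4,2].std().round(4) for u,v in((320,250),)], W[250,320])
    for b in blobs(s): print(*b)
    print("rests")
    for b in rests(s): print(*b)
E
```

```text
top
z noise [np.float64(0.0014)] [0.34557928 0.02437616 0.0004593 ]
[327.  42.] 0.8222 -0.0007 521.0 [0.0542 0.0594] 5755 [97. 97. 89.]
[236. 117.] 0.6462 0.2087 85.5 [0.0301 0.0391] 736 [ 92. 108.  89.]
[258. 108.] 0.6707 0.1609 19.1 [0.009  0.0109] 27 [127. 127. 122.]
[326. 126.] 0.6265 0.0106 333.5 [0.0109 0.0141] 3109 [70. 71. 69.]
[413. 132.] 0.603 -0.1884 85.6 [0.0298 0.041 ] 727 [67. 66. 65.]
[483. 171.] 0.512 -0.3374 26.9 [0.0167 0.0382] 104 [88. 69. 41.]
[303. 205.] 0.4442 0.059 59.7 [0.0182 0.0212] 578 [78. 76. 75.]
[260. 200.] 0.4546 0.1553 37.0 [0.0092 0.0112] 29 [143. 146. 137.]
[360. 206.] 0.4373 -0.0639 46.5 [0.0336 0.037 ] 385 [115. 113. 109.]
[417. 208.] 0.4287 -0.1865 57.0 [0.0378 0.0408] 600 [113. 112. 107.]
[236. 205.] 0.447 0.2026 43.4 [0.0097 0.0111] 32 [143. 146. 136.]
[190. 224.] 0.4048 0.3023 37.5 [0.0294 0.0334] 265 [106. 105. 100.]
[240. 221.] 0.4134 0.1964 34.3 [0.0094 0.0121] 31 [142. 145. 137.]
[257. 222.] 0.4127 0.1603 31.2 [0.0093 0.0113] 21 [138. 142. 135.]
[476. 223.] 0.3965 -0.3103 27.3 [0.0251 0.0289] 140 [100.  99.  94.]
rests
[616. 188.] 0.4658 -
[... 1455 characters left out ...]
0373 0.0405] 786 [84. 80. 77.]
[289. 322.] 0.3964 -0.3118 27.7 [0.0249 0.0292] 248 [81. 77. 75.]
[359. 330.] 0.5123 -0.3384 25.1 [0.0187 0.0378] 196 [80. 63. 42.]
rests
[610. 388.] 0.8729 -0.4736 48.1 [ 871.2 -476.6] [19.7 51.4]
[387. 267.] 0.6004 -0.19 88.9 [ 598.5 -190.9] [63.6 77.2]
[385. 236.] 0.6106 -0.1119 63.7 [ 610.4 -111.9] [60.1 61.7]
[ 85. 242.] -0.005 -0.0179 236.7 [ 3.7 -1.4] [209.3 228.5]
[380. 212.] 0.6188 -0.0326 64.1 [619.3 -32.6] [59.8 61.4]
[376. 190.] 0.6277 0.0463 64.4 [628.2  45.9] [59.3 60.7]
[372. 171.] 0.6375 0.1252 64.2 [636.5 125.1] [59.  61.3]
[513. 257.] 0.8645 -0.0827 719.7 [ 855.  -144.5] [114.6 827.5]
[315. 102.] 0.5544 0.5231 293.8 [555.1 513.6] [ 81.  293.4]
```

Both views agree within 3 mm, and the measured diameters (27, 38, 47, 58 mm) match the caps. The rests come out 80 mm apart. I'll keep the jaws across the row throughout and start with cap_46, which stands closest.

```bash
cat > pp.py <<'E'
from h import *
from workcell import env, viewer
R={36:(.6284,.0478),26:(.637,.127),46:(.6194,-.0311),56:(.6108,-.1105)}
C={26:(.3965,-.311),36:(.4043,.3013),46:(.438,-.0647),56:(.4284,-.187)}
def quats():
    for b in(83.7,83.7-180):
        a=np.radians(b)/2; yield np.array([np.cos(a),np.sin(a),0,0])
Q=list(quats())
HI=.15; ZG=.005
def q_ok(q): return [env.inverse_kinematics([*p,z],q) is not None for p in [*C.values(),*R.values()] for z in(ZG,HI)]
def pick(d,q):
    env.gripper_to(min(.085,d/1000+.035)); env.move_to([*C[d],HI],q)
    env.move_linear([*C[d],.06],feed=.25)
    hit=env.move_linear([*C[d],ZG],feed=.1,force_limit=12); st=env.sense(); print("down",hit,st["eef_pos"].round(4) if hasattr(st["eef_pos"],"round") else st["eef_pos"])
    env.gripper_to(0.0 if d<30 else d/1000-.02,grasp_force=30); print("gap",env.sense()["finger_gap"])
    env.move_linear([*C[d],HI],feed=.2); print("gap up",env.sense()["finger_gap"],"t",env.sense()["t"])
def place(d,q):
    env.move_to([*R[d],HI],q); env.move_linear([*R[d],.05],feed=.2)
    hit=env.move_linear([*R[d],ZG+.0125],feed=.06,force_limit=10); st=env.sense(); print("place",hit,st["eef_pos"],st["finger_gap"])
    env.gripper_to(d/1000+.025); env.move_linear([*R[d],HI],feed=.2); print("t",env.sense()["t"])
E
python3 - <<'E'
from pp import *
for q in Q: 
    print(q_ok(q)); 
    for p in [*C.values(),*R.values()]: print(np.round(env.inverse_kinematics([*p,ZG],q),2))
E
```

```text
[True, True, True, True, True, True, True, True, True, True, True, True, True, True, True, True]
[ 0.83  0.45 -0.31  2.07  0.22  0.65  0.27]
[-0.11  0.54 -0.76  2.06  0.55  0.75 -1.32]
[ 0.48  0.4  -0.5   2.2   0.33  0.61 -0.37]
[ 0.64  0.41 -0.38  2.15  0.26  0.62 -0.03]
[ 0.26  0.66 -0.55  1.76  0.44  0.85 -0.61]
[ 0.2   0.72 -0.66  1.7   0.54  0.91 -0.79]
[ 0.38  0.65 -0.54  1.78  0.44  0.83 -0.48]
[ 0.48  0.64 -0.5   1.78  0.4   0.82 -0.32]
[True, True, True, True, True, True, True, True, True, True, True, True, True, True, True, True]
[ 0.4   0.45  0.22  2.08 -0.17  0.62 -2.52]
[ 0.16  0.75 -1.16  2.05  0.87  0.95  1.55]
[-0.88  0.85  1.26  2.23 -1.09  0.95 -2.17]
[ 0.23  0.4   0.11  2.16 -0.08  0.59 -2.86]
[ 0.62  0.94 -1.16  1.75  0.95  1.14  2.19]
[ 0.49  0.96 -1.16  1.7   0.96  1.16  2.08]
[-0.79  1.09  1.26  1.81 -1.15  1.19 -2.39]
[-0.66  1.09  1.26  1.81 -1.15  1.19 -2.26]
```

Q[0] sits comfortably inside the joint ranges for every pose.

Run:
```python
from pp import *
q=Q[0]; pick(46,q)
s=viewer.snapshot("side"); cv2.imwrite("pics/side1.png",s["image"][:,:,::-1])
if env.sense()["finger_gap"]>.04: place(46,q)
s=viewer.snapshot("side"); cv2.imwrite("pics/side2.png",s["image"][:,:,::-1])
```

```text
down False [ 0.4388 -0.0647  0.0057]
gap 0.045060604493030065
gap up 0.045234443543318244 t 5.0083
place True [ 0.61854753 -0.03132659  0.01737064] 0.045009955228431486
t 8.2167
```

View pics/side2.png

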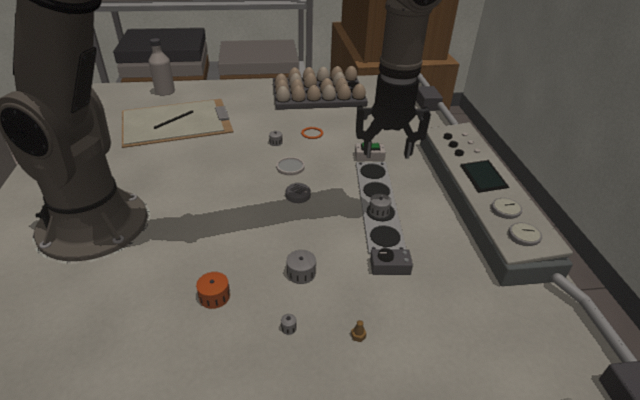

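Run:
```python
from pp import *
q=Q[0]
pick(56,q)
if env.sense()["finger_gap"]>.05: place(56,q)
s=viewer.snapshot("side"); cv2.imwrite("pics/side3.png",s["image"][:,:,::-1])
```

```text
down False [ 0.4291 -0.1872  0.0055]
gap 0.05507424238412979
gap up 0.05518669462619522 t 12.0083
place True [ 0.6098924  -0.11056532  0.01778153] 0.05502376643109759
t 15.2
```

The picture shows cap_46 standing on the third rest from the switch, px (379,207), looking centred. cap_56 has also been placed, so I'll do the other two.

Run:
```python
from pp import *
q=Q[0]
pick(36,q)
g=env.sense()["finger_gap"]
if .032<g<.04:
    place(36,q); pick(26,q); g=env.sense()["finger_gap"]
    if .022<g<.03: 
        place(26,q); 
        env.move_to([.40,-.40,.22],q)
for n in("top","side"):
    s=viewer.snapshot(n); cv2.imwrite(f"pics/{n}4.png",s["image"][:,:,::-1]); np.savez(f"{n}4.npz",**s)
    print(n)
    for b in blobs(s,zmin=.02): print(*b)
    print([b for b in blobs(s,zmin=.01) if abs(b[1]-.4445)<.03 and abs(b[2]-.057)<.03])
```

```text
down False [0.4046 0.3018 0.0055]
gap 0.03470494528272964
gap up 0.035206691193889784 t 19.7
place True [0.62745607 0.04734642 0.01759324] 0.03515747328413053
t 23.3583
down False [ 0.397  -0.3112  0.0054]
gap 0.02522226665585575
gap up 0.024840877813595796 t 27.6417
place True [0.63604805 0.12655261 0.01749207] 0.025053267547246235
t 31.85
top
[327.  41.] 0.8194 -0.0007 520.7 [0.0554 0.0595] 5165 [104. 104.  95.]
[236. 116.] 0.6469 0.2086 84.4 [0.0308 0.0394] 663 [ 94. 112.  92.]
[272. 120.] 0.6347 0.1268 26.7 [0.0369 0.0412] 130 [92. 90. 87.]
[306. 122.] 0.6265 0.0496 37.5 [0.0409 0.0451] 239 [102. 101.  97.]
[342. 125.] 0.617 -0.0303 47.3 [0.0454 0.0493] 393 [104. 103.  99.]
[379. 127.] 0.6088 -0.1099 57.6 [0.0494 0.0529] 583 [107. 106. 102.]
[414. 131.] 0.6032 -0.1892 84.8 [0.0299 0.0405] 676 [69. 68. 67.]
[485. 170.] 0.5096 -0.3366 14.0 [0.0314 0.0385] 48 [86. 67. 39.]
[(array([303., 205.]), 0.4443, 0.0588, 59.6, array([0.0183, 0.0213]), np.int32(575), array([78., 76., 75.]))]
side
[477. 210.] 0.8197 -0.0017 523.3 [0.0526 0.0596] 4035 [95. 93. 86.]
[370. 149.] 0.6469 0.2068 83.7 [0.0304 0.0392] 350 [ 96. 102.  87.]
[372. 165.] 0.6342 0.1243 28.2 [0.0341 0.0413] 106 [84. 80. 77.]
[376. 183.] 0.6265 0.0462 37.7 [0.04   0.0444] 212 [90. 86. 84.]
[383. 219.] 0.6134 -0.0736 134.2 [0.046 0.052] 1051 [93. 89. 86.]
[391. 258.] 0.603 -0.1905 84.7 [0.0302 0.0407] 778 [71. 67. 66.]
[359. 326.] 0.5115 -0.3405 15.2 [0.0298 0.0388] 89 [94. 74. 51.]
[]
```

View pics/side4.png

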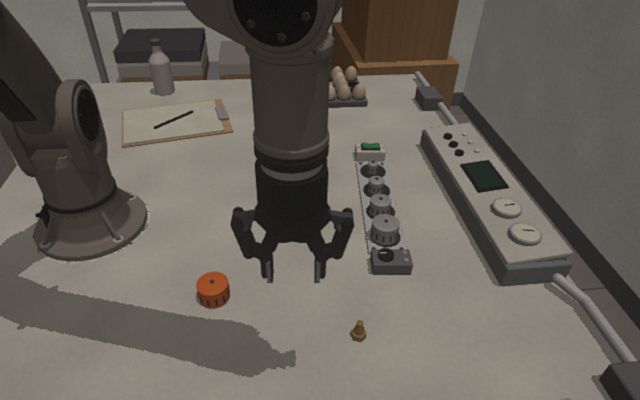

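View pics/top4.png

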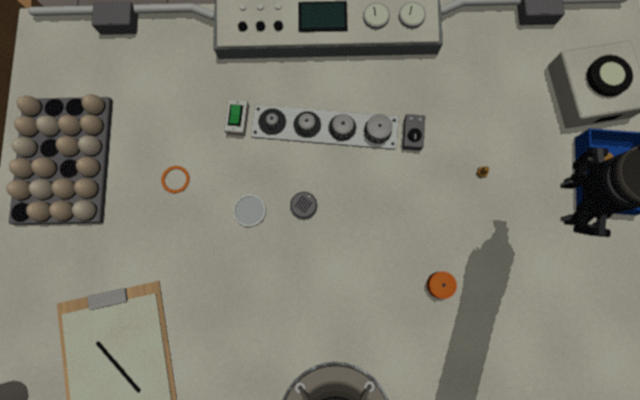

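In the top view the caps stand at (272,120), (306,122), (342,125) and (379,127), growing in size away from the switch. Each is about 2–3 mm from its rest centre, and tops at 41, 45, 49 and 53 mm fit caps standing on the 12 mm rests. The sensor is still at (303,205), and the arm is clear.

Run:
```python
from pp import *
env.dwell(.3); print(env.sense()["t"]); env.finish_job()
```

```text
34.3417
the job is handed in; nothing more can be done
```

All four vent caps are standing on the rests in order of size, with cap_26 next to the green switch and cap_56 at the far end. I handed the job in at about 34 s of the 109 s allowed. No verdict is reported, so what follows is from my own last pictures.

- **Position:** in the top view each cap centre was about 2–3 mm from its rest's centre, against the 12 mm allowed.
- **Height and tilt:** the cap tops measured about 41, 45, 49 and 53 mm. The nominal values are 42, 46, 50 and 54 mm, so the caps are seated on the rests. They looked upright in both views.
- **Sensor puck:** in the top view it had moved less than 1 mm.
- **Disagreements:** the two cameras differ by about 2–3 mm along the row, so I used their average. In the last side view cap_46 and cap_56 merged into one blob and the sensor puck was not detected, with the arm standing in front of its spot. Those three have only a top-view measurement.

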